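# Lock the vial sled into its dock

## Robot

A 6-joint arm with a two-finger parallel gripper is mounted at the origin on a cart in front of the work surface, level with it; the furniture and walls round the work are solid. World frame = base frame: x ahead of the robot, y to its left, z up, the work surface at z = 0. Lengths are in mm, angles in rad, forces in N, time in s.
With the tool pointing down it reaches from about 300 to 775 mm from the base axis. Payload 14.6 kg.
Tool frame: the origin (TCP) lies between the finger pads; the fingertips stand 17 mm ahead of it and the grasp point (between the pads) lies 2 mm behind it (manip.tip_reach is the distance from the TCP to the fingertips, in mm); z points along the fingers, y is the line along which they close (so a half turn about z gives the same grasp; the last joint's range is limited). The gripper opens to 94 mm and grips with 3 to 60 N. Pads are 16 mm wide; open, the fingers measure 119 mm over their backs; the gripper's body (75 mm by 177 mm) begins 78 mm behind the grasp point.
Start: joints at [1.268, 0.3, 1.521, -0, 1.321, -0.067], TCP at [128.49, 534.771, 222.446] pointing down, gripper open.
Joint ranges: [-3.03, 3.03], [-0.79, 2.21], [0.23, 2.52], [-1.04, 4.18], [0, 3.07], [-2.55, 2.55]. Speed limits (rad/s): [2.22, 2.22, 2.57, 3.14, 3.14, 3.14].

## Interface

Orientations are given as [roll, pitch, yaw] about the fixed x, y, z axes, in that order (R = Rz(yaw) Ry(pitch) Rx(roll)).
In Python, from cell import manip, viewer gives the robot as it stands.
- The arm moves only by the tool apply_moves, never from a script. Its argument "moves" is a list of rows, each a list of 3 entries, a list of its own where there are three numbers: the shift along the tool's x, y, z each as a share of 0.25 m, from -1 to 1, then the turn, a rotation vector about the tool's x, y, z each as a share of pi rad, from -1 to 1, then the closure, from 0 (fully open) to 1 (shut). In form: [[[dx, dy, dz], [wx, wy, wz], grip], ...]. A call has 1 to 12 rows; each row is the pose to reach, as a shift and turn from the pose commanded when the call began, along the tool's axes at that moment, turning the shorter way round; what a row does not reach only later rows make up. A row lasts 1/12 s, in which the tool goes at most 41.7 mm and 7.16 degrees, less where a joint would pass 70% of its speed; a pose out of reach is approached as far as the arm can. A call with a number of a shift or a turn outside -1 to 1 is refused whole. A call with a gripper value outside its range is refused whole. The fingers move at their own pace and stop on an object; "squeeze" is the grip in N (left out, the last holds). Time passes only in rows, so rows that repeat a pose let the fingers close. It gives the time, the measured TCP pose, the force, the opening and the grip force at its end, in the units of the state.
- manip.read_state(): the state, without advancing time (a new reading comes with each control period).
- viewer.camera(name): name is "scene" or "top"; returns the picture (400x640x3 uint8, blue, green, red); there is no depth.
- viewer.camera_info(name): a dict with "camera_matrix" (3x3 intrinsics, pixels), "R" (3x3) and "t" (3): a world point X has camera coordinates R X + t. Camera axes: x right, y down, z forward; pixel columns grow to the right and rows downward; lengths in mm; the calibration is good to about 2 mm. A picture is of the moment at which its call begins. camera_info takes no time and is no camera call.
- manip.sign_off(): hands the job in; it is judged then, once.
The state is a dict: "clock": time; "joints": joint angles; "qd": joint speeds; "effort": joint torques, N m; "eef_pos": TCP position; "eef_rot": TCP orientation; "wrist_force": force on the tool from outside, world axes, zero at the start; "moment": the same for the moment, N m; "finger_gap": finger opening in mm; "finger_force": force on a finger pad.
Only numpy, scipy, OpenCV 4.12 (cv2) and the standard library are available. Lean on these libraries where they do the work, as an engineer would, in place of code of your own. Each camera call takes 0.05 s, during which the arm holds its last target. There are 200 camera calls.

## Task

Lift the vial sled, best by its upright grip, and keep it upright. Set it down on the open front apron of the dock, round nose leading, and slide it into the channel past the sprung pawl until the pawl clicks shut behind it, then let go so that it stays locked there. Feel your way: the gate that carries the pawl and the rear buffer has been clamped anywhere along its adjustment, and the sled must not be rammed into the end of it; leave the scissors, loupe, brush and pencil where they lie.

Things in the scene. Friction and masses are not known exactly. Their poses are not given: they have to be found in the camera images.
- sled_grip (a point): Centre of the black upright grip of the vial sled (loose, about 0.25 kg). Grip: 30 long (x) x 12 thick (y) mm, top 25 mm above this point; close the fingers across y. This point is 37 mm above the sled's underside, midway along it. x points to the nose, z up. A fixed capped vial (20 mm across, top 63 mm above the underside) stands 34 mm before and another 34 mm behind the grip.
- sled_nose (a point): Middle of the sled's front edge, 6 mm above its underside, 50 mm ahead of sled_grip. The sled's aluminium plate is 100 long x 48 wide x 12 mm thick, with rounded corners (radius 8 mm) at the nose and square ones at the rear.
- dock: Fixed dock: aluminium base 310 x 104 x 6 mm. Origin on the worktop, on the channel's centre line; x = direction of pushing in, y left. Base from x = -125 to 185 mm. Sled lying in it: sled_grip at y = 0, z = 43 mm. A steel gate (24 mm high, left side and far end) carries pawl and buffer; it is clamped anywhere within 36 mm along x, position not reported. Over 25 N between sled and gate is ramming.
- dock_apron (a point): Where the sled is set down: middle of the dock's open front apron, on its floor (6 mm above the worktop), at x = -70 mm of the dock; axes as the dock. The apron runs 55 mm to either side along x. From 15 mm ahead of this point, flared side guides 20 mm high narrow the way from about 68 to 51 mm.
- dock_mouth (a point): Mouth of the channel, on its floor, at x = -15 mm of the dock. The channel runs 130 mm on from here along x, 51 mm wide (1.5 mm play each side), both edges roofed by lips (underside 14.5 mm, top 18.5 mm above this floor) that leave a slot 37 mm wide for grip and vials: the sled goes in only from the apron. Pushing past the pawl takes up to about 8 N.
- dock_end (a point): Far end of the lipped channel, on its floor, at x = 115 mm of the dock (does not move with the gate). Beyond it the gate carries a sprung rubber buffer, about 100 mm ahead of the pawl's tip. The sled's nose meets it about where the pawl clicks; it gives about 2 N at first, rising 2.2 N per mm over 6 mm to a solid stop, and pushes the released sled back against the pawl.
- pawl (a joint): Sprung steel pawl at the channel's left side, on the gate, at the plate's height. 0 rad = swung into the channel (no sled there, or sled locked); 0.2 to 0.5 while the sled's flank holds it aside; snaps to 0 when the sled's rear has passed. That happens with sled_grip at x = 70 to 106 mm of the dock, as the gate stands. A push of 12 to 14 N locks it in every case.
- scissors: Bystander: blue-handled scissors, 199 x 87 x 9 mm, lying flat left of the dock; origin at the underside centre.
- loupe: Bystander: black loupe, 52 mm diameter, 19 mm high; origin at the underside centre.
- brush: Bystander: wooden dust brush, 170 x 17 x 15 mm; origin at the underside centre.
- pencil: Bystander: pencil, 140 x 8 x 8 mm, lying between dock and sled; origin at the underside centre.

How it is judged:
By the outcome, as a careful person would: the job done as asked, in the order asked, and still so for the second after the job is handed in, with the robot touching nothing.
It also fails if it takes over 45 s, if anything falls off the work surface, if the arm or the gripper's body presses on something with over 40 N, if the wrist force passes 120 N, or if a joint passes its speed limit or range.

## Working session

There is one attempt and no reset: what is moved stays moved. The work goes in short steps, Python scripts to look and compute and a tool call to move; the robot and the scene stay as the last step left them, time stands still between calls to the robot, and variables do not carry over. Pictures are saved under pics/ and viewed, at most 10 in all, crops included, and the job is handed in when it is done.

Besides the shell and the picture viewer there is one more tool, called after "Call:" by a JSON object that holds its "api" and its "payload", one argument or row to a line. apply_moves: Moves the arm, as the interface text tells. Shift numbers are shares of 0.25 m and turn numbers shares of pi rad, none past 1 either way. Its arguments: {"type":"object","properties":{"moves":{"type":"array"},"squeeze":{"type":"number"}},"required":["moves"]}

```bash
mkdir -p pics
python3 - <<'E'
from cell import manip, viewer
import cv2
for n in("scene","top"):
    cv2.imwrite(f"pics/{n}0.png",viewer.camera(n))
    i=viewer.camera_info(n);print(n,i)
print(manip.read_state())
E
```

```text
scene {'camera_matrix': array([[481.0789143 ,   0.        , 315.67684955],
       [  0.        , 481.0789143 , 197.99297062],
       [  0.        ,   0.        ,   1.        ]]), 'R': array([[ 0.8600436 , -0.50991183, -0.01774608],
       [-0.2601197 , -0.40827892, -0.87501203],
       [ 0.43893364,  0.75716461, -0.48377579]]), 't': array([-443.17198207,  235.52889878,  949.22575372])}
top {'camera_matrix': array([[492.6828373 ,   0.        , 326.97464812],
       [  0.        , 492.6828373 , 197.85439432],
       [  0.        ,   0.        ,   1.        ]]), 'R': array([[ 0.02437605, -0.99960226,  0.01418228],
       [-0.98095744, -0.02665093, -0.19238564],
       [ 0.19268709, -0.00922262, -0.98121691]]), 't': array([  27.31120338,  579.77718287, 1244.4240578 ])}
{'clock': 0.1, 'joints': array([ 1.26839074e+00,  3.00416075e-01,  1.52152116e+00,  1.17220734e-05,
        1.32068559e+00, -6.65992357e-02]), 'qd': array([-0.0001415 , -0.0004161 , -0.00129375,  0.00020423, -0.00064573,
       -0.0007592 ]), 'effort': array([ 1.25610241e-03, -5.32648838e+01, -3.53285909e+01,  7.09965988e-02,
        2.34872400e-02, -7.58294777e-05]), 'eef_pos': array([128.43020978, 534.57333913, 221.94184756]), 'eef_rot': array([-3.14056553e+00, -7.98868563e-05,  2.90578336e+00]), 'wrist_force': array([-0.51430444, -0.59867173,  0.62572237]), 'moment': array([0.00605727, 0.04243018, 0.00206673]), 'finger_force': 0.0, 'finger_gap': 94.02100225443365}
```

View pics/top0.png

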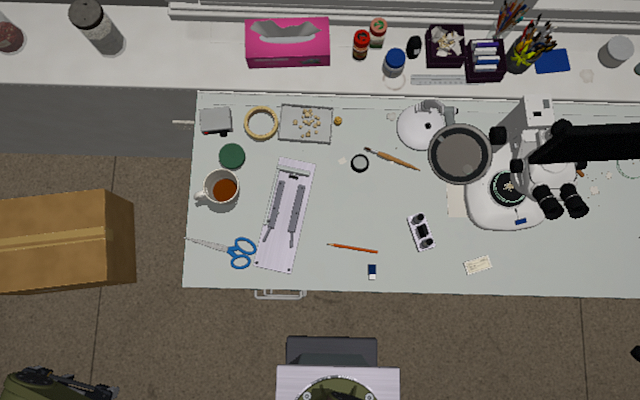

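View pics/scene0.png

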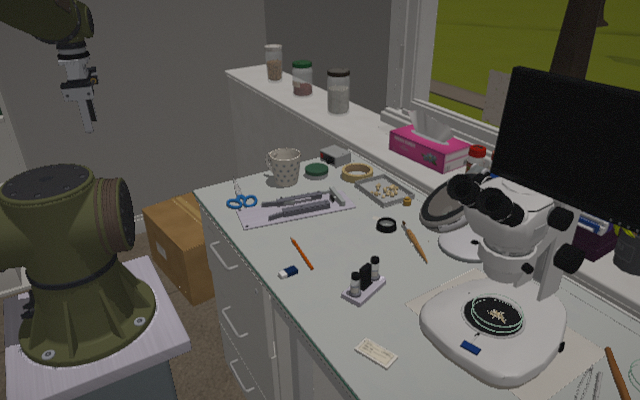

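The top view shows the dock from about (270,268) to (298,160), and the sled at about (420,232). The pencil, loupe, brush and scissors lie clear of both. I'll enlarge the dock and the sled.

Run:
```python
import cv2,numpy as np
a=cv2.imread("pics/top0.png")
d=cv2.resize(a[150:280,245:325],None,fx=4.6,fy=4.6,interpolation=cv2.INTER_CUBIC)
s=cv2.resize(a[205:260,395:445],None,fx=8,fy=8,interpolation=cv2.INTER_CUBIC)
b=cv2.imread("pics/scene0.png")
h=600
def pad(i): return cv2.copyMakeBorder(i,0,h-i.shape[0],0,0,cv2.BORDER_CONSTANT)
cv2.imwrite("pics/crop1.png",np.hstack([pad(d[:h]),pad(s)]))
s2=cv2.resize(b[250:310,335:395],None,fx=6,fy=6,interpolation=cv2.INTER_CUBIC)
d2=cv2.resize(b[170:230,225:360],None,fx=5.9,fy=3.9,interpolation=cv2.INTER_CUBIC)
c=np.zeros((600,800,3),np.uint8);c[:d2.shape[0],:d2.shape[1]]=d2;c[236:596,:360]=s2
cv2.imwrite("pics/crop2.png",c);print(d.shape,s.shape)
```

```text
(598, 368, 3) (440, 400, 3)
```

View pics/crop1.png

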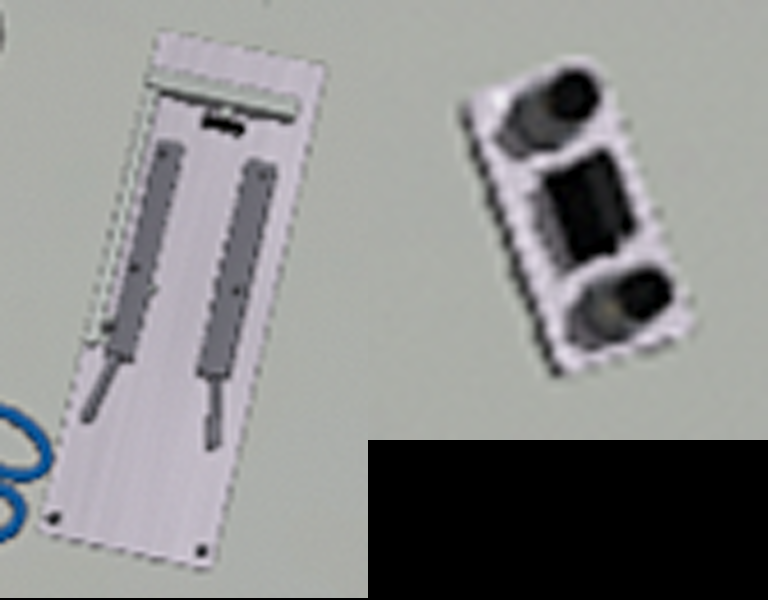

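View pics/crop2.png

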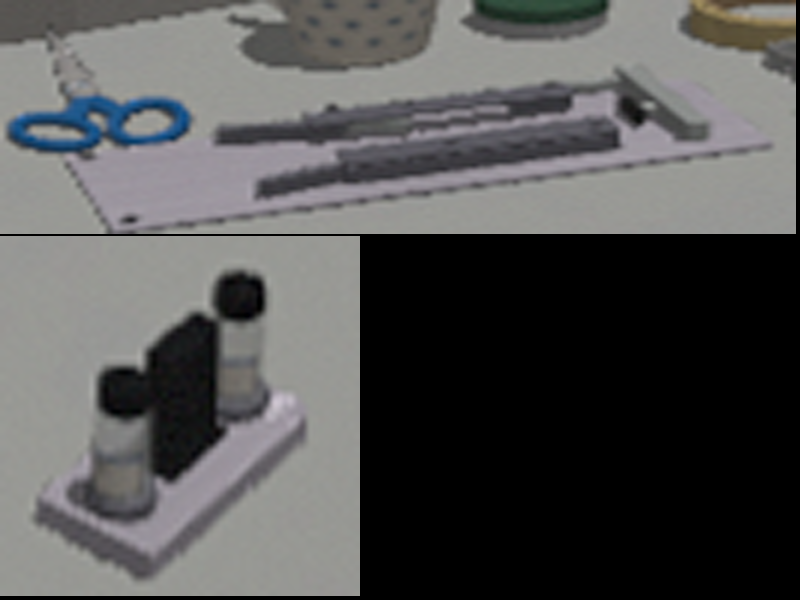

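The sled's rounded corners are at its upper end in the top view, so the nose points away from the robot. The dock's apron, with two screws, is at the near end, with the gate and buffer at the far end. Next I'll measure both.

```bash
cat > h.py <<'E'
import cv2,numpy as np
from cell import manip,viewer
def cast(n,px,z):
    i=viewer.camera_info(n);K,R,t=i["camera_matrix"],np.array(i["R"]),np.array(i["t"])
    px=np.atleast_2d(px).astype(float)
    d=(R.T@np.linalg.inv(K)@np.c_[px,np.ones(len(px))].T).T
    c=-R.T@t
    return c+d*((z-c[2])/d[:,2])[:,None]
def proj(n,X):
    i=viewer.camera_info(n);c=np.atleast_2d(X)@np.array(i["R"]).T+i["t"];p=c@i["camera_matrix"].T
    return p[:,:2]/p[:,2:]
def rect(n,m,z):
    p=np.argwhere(m)[:,::-1]
    w=cast(n,p,z)[:,:2].astype(np.float32)
    r=cv2.minAreaRect(w);return r,cv2.boxPoints(r)
E
python3 - <<'E'
from h import *
a=cv2.imread("pics/top0.png");ai=a.astype(int)
lil=((ai[...,2]-ai[...,1]>4)&(ai[...,0]-ai[...,1]>4)&(a.mean(2)>100)).astype(np.uint8)
def big(m,x0,y0,x1,y1):
    k=np.zeros_like(m);k[y0:y1,x0:x1]=m[y0:y1,x0:x1]
    n,l,s,c=cv2.connectedComponentsWithStats(k,connectivity=8)
    j=1+np.argmax(s[1:,4]);return l==j
for nm,b,z in(("dock",(245,150,325,280),6),("sled",(400,205,445,260),12)):
    m=big(lil,*b);r,bx=rect("top",m,z);print(nm,m.sum(),r,bx.round(1).tolist())
blk=(a.max(2)<40).astype(np.uint8);k=np.zeros_like(blk);k[205:260,400:445]=blk[205:260,400:445]
n,l,s,c=cv2.connectedComponentsWithStats(k)
for j in range(1,n):
    if s[j,4]>8: print(s[j],c[j],cast("top",c[j],62))
b=cv2.imread("pics/scene0.png")
blk=(b.max(2)<40).astype(np.uint8);k=np.zeros_like(blk);k[250:310,335:395]=blk[250:310,335:395]
n,l,s,c=cv2.connectedComponentsWithStats(k)
for j in range(1,n):
    if s[j,4]>8: print("sc",s[j],c[j],cast("scene",c[j],37))
i=viewer.camera_info("top");print(-i["R"].T@i["t"])
E
```

```text
dock 2860 ((541.4931030273438, 155.44235229492188), (102.64691162109375, 307.6456298828125), 79.05859375) [[380.70001220703125, 134.1999969482422], [682.7999877929688, 75.9000015258789], [702.2999877929688, 176.60000610351562], [400.20001220703125, 235.0]]
sled 248 ((502.302490234375, -213.83335876464844), (98.23237609863281, 48.071102142333984), 19.087398529052734) [[448.0, -207.1999969482422], [463.70001220703125, -252.60000610351562], [556.5999755859375, -220.5], [540.9000244140625, -175.10000610351562]]
[418 214   6   6  27] [420.07407407 216.7037037 ] [[ 534.12128187 -202.32657202   62.        ]]
[417 224  11  14  94] [422.19148936 230.44680851] [[ 498.08841575 -207.41123733   62.        ]]
[426 239   7   6  30] [429.03333333 241.26666667] [[ 470.33820345 -224.81596016   62.        ]]
sc [371 257   8   7  49] [374.59183673 259.93877551] [[ 555.14681388 -182.98480231   37.        ]]
sc [352 263  20  28 302] [363.36092715 275.99006623] [[ 502.42477572 -215.21484188   37.        ]]
[ 328.28654674   54.22878822 1332.20340076]
```

```bash
cat >> h.py <<'E'
from scipy.spatial.transform import Rotation as Ro
def down(yaw): return Ro.from_euler("xyz",[np.pi,0,yaw])
def plan(ws,p=None,R=None):
    "print shares for successive calls to waypoints (x,y,z,yaw)"
    s=manip.read_state()
    p=s["eef_pos"] if p is None else np.array(p); R=Ro.from_euler("xyz",s["eef_rot"]) if R is None else R
    for w in ws:
        q=np.array(w[:3],float);Q=down(w[3])
        print((R.inv().apply(q-p)/250).round(4).tolist(),((R.inv()*Q).as_rotvec()/np.pi).round(4).tolist(),"mm",np.linalg.norm(q-p).round())
        p,R=q,Q
E
python3 - <<'E'
from h import *
plan([(270,370,215,2.26),(400,160,215,1.62),(470,-40,190,.98),(502.3,-213.7,110,.335)])
E
```

```text
[-0.7044, -0.5077, 0.0282] [-0.0003, 0.0001, 0.2056] mm 217.0
[-0.979, -0.1329, -0.0] [0.0, -0.0, 0.2037] mm 247.0
[-0.8128, 0.2403, 0.1] [0.0, -0.0, 0.2037] mm 213.0
[-0.5051, 0.4943, 0.32] [0.0, -0.0, 0.2053] mm 194.0
```

Call:
{"api": "apply_moves", "payload": {
  "moves": [
    [[-0.704,-0.508,0.028],[0,0,0.205],0],
    [[-0.704,-0.508,0.028],[0,0,0.205],0],
    [[-0.704,-0.508,0.028],[0,0,0.205],0],
    [[-0.704,-0.508,0.028],[0,0,0.205],0],
    [[-0.704,-0.508,0.028],[0,0,0.205],0],
    [[-0.704,-0.508,0.028],[0,0,0.205],0],
    [[-0.704,-0.508,0.028],[0,0,0.205],0]
  ]
}}

```text
clock: 0.68
eef_pos: [271.3, 368.6, 215.4]
eef_rot: [-3.141, 0.0, 2.258]
wrist_force: [0.1, -0.1, -0.9]
finger_gap: 94.2
finger_force: 0.0
```

Call:
{"api": "apply_moves", "payload": {
  "moves": [
    [[-0.979,-0.133,0],[0,0,0.204],0],
    [[-0.979,-0.133,0],[0,0,0.204],0],
    [[-0.979,-0.133,0],[0,0,0.204],0],
    [[-0.979,-0.133,0],[0,0,0.204],0],
    [[-0.979,-0.133,0],[0,0,0.204],0],
    [[-0.979,-0.133,0],[0,0,0.204],0],
    [[-0.979,-0.133,0],[0,0,0.204],0]
  ]
}}

```text
clock: 1.27
eef_pos: [402.5, 157.1, 215.4]
eef_rot: [3.141, 0.001, 1.617]
wrist_force: [-0.1, 1.4, -0.3]
finger_gap: 94.3
finger_force: 0.0
```

Call:
{"api": "apply_moves", "payload": {
  "moves": [
    [[-0.813,0.24,0.1],[0,0,0.204],0],
    [[-0.813,0.24,0.1],[0,0,0.204],0],
    [[-0.813,0.24,0.1],[0,0,0.204],0],
    [[-0.813,0.24,0.1],[0,0,0.204],0],
    [[-0.813,0.24,0.1],[0,0,0.204],0],
    [[-0.813,0.24,0.1],[0,0,0.204],0],
    [[-0.813,0.24,0.1],[0,0,0.204],0]
  ]
}}

```text
clock: 1.85
eef_pos: [470.8, -40.1, 189.7]
eef_rot: [-3.14, 0.0, 0.979]
wrist_force: [-0.7, 0.1, -0.1]
finger_gap: 94.0
finger_force: 0.0
```

Call:
{"api": "apply_moves", "payload": {
  "moves": [
    [[-0.505,0.494,0.32],[0,0,0.205],0],
    [[-0.505,0.494,0.32],[0,0,0.205],0],
    [[-0.505,0.494,0.32],[0,0,0.205],0],
    [[-0.505,0.494,0.32],[0,0,0.205],0],
    [[-0.505,0.494,0.32],[0,0,0.205],0],
    [[-0.505,0.494,0.32],[0,0,0.205],0],
    [[-0.505,0.494,0.32],[0,0,0.205],0]
  ]
}}

```text
clock: 2.43
eef_pos: [503.0, -211.8, 109.8]
eef_rot: [-3.14, 0.001, 0.339]
wrist_force: [-0.3, 0.9, -0.4]
finger_gap: 94.1
finger_force: 0.0
```

Run:
```python
from h import *
print(manip.read_state())
plan([(502.3,-213.7,42,.335)])
```

```text
{'clock': 2.4333, 'joints': array([-4.65783812e-01,  4.10596580e-01,  1.65023065e+00,  3.77385331e-04,
        1.08240485e+00,  7.66225467e-01]), 'qd': array([ 0.02837987, -0.04152789,  0.01171003,  0.00239316,  0.00557005,
       -0.05344835]), 'effort': array([ -2.63915733, -53.08969259, -31.69049263,  -0.05533195,
        -0.203149  ,   0.87814054]), 'eef_pos': array([ 502.96488532, -211.76842776,  109.80295854]), 'eef_rot': array([-3.14018048e+00,  8.96912273e-04,  3.38610336e-01]), 'wrist_force': array([-0.30446484,  0.87124421, -0.42881301]), 'moment': array([-0.04425699,  0.19207953,  0.07501863]), 'finger_force': 0.0, 'finger_gap': 94.1360510289684}
[-0.0048, 0.0068, 0.2712] [-0.0004, 0.0003, 0.0011] mm 68.0
```

Call:
{"api": "apply_moves", "payload": {
  "moves": [
    [[0,0.003,0.15],[0,0,0],0],
    [[0,0.003,0.27],[0,0,0],0],
    [[0,0.003,0.27],[0,0,0],0],
    [[0,0.003,0.27],[0,0,0],0],
    [[0,0.003,0.27],[0,0,0],0],
    [[0,0.003,0.27],[0,0,0],0.7],
    [[0,0.003,0.27],[0,0,0],0.7],
    [[0,0.003,0.27],[0,0,0],0.7],
    [[0,0.003,0.27],[0,0,0],0.7]
  ],
  "squeeze": 20
}}

```text
clock: 3.18
eef_pos: [503.2, -214.1, 43.7]
eef_rot: [3.141, -0.001, 0.336]
wrist_force: [0.2, 0.6, 1.1]
finger_gap: 70.8
finger_force: 0.0
```

Run:
```python
from h import *
s=manip.read_state();print(s)
cv2.imwrite("pics/scene1.png",cv2.resize(viewer.camera("scene")[180:330,300:460],None,fx=4,fy=4,interpolation=cv2.INTER_CUBIC))
```

```text
{'clock': 3.1833, 'joints': array([-4.69247890e-01,  5.07157448e-01,  1.68763114e+00,  2.66541194e-05,
        9.45719128e-01,  7.65397858e-01]), 'qd': array([-0.00166545,  0.00800094,  0.00541891,  0.00236102, -0.00266881,
        0.00075448]), 'effort': array([ 1.39173009e-01, -5.79978704e+01, -2.84558898e+01,  5.57256304e-02,
       -3.02386517e-02, -4.87150843e-03]), 'eef_pos': array([ 503.16055295, -214.07076616,   43.71284882]), 'eef_rot': array([ 3.14082529e+00, -7.67266985e-04,  3.36135288e-01]), 'wrist_force': array([0.21396398, 0.59088021, 1.11429324]), 'moment': array([-0.04055299,  0.12386854,  0.01222899]), 'finger_force': 0.0, 'finger_gap': 70.8395005074955}
```

View pics/scene1.png

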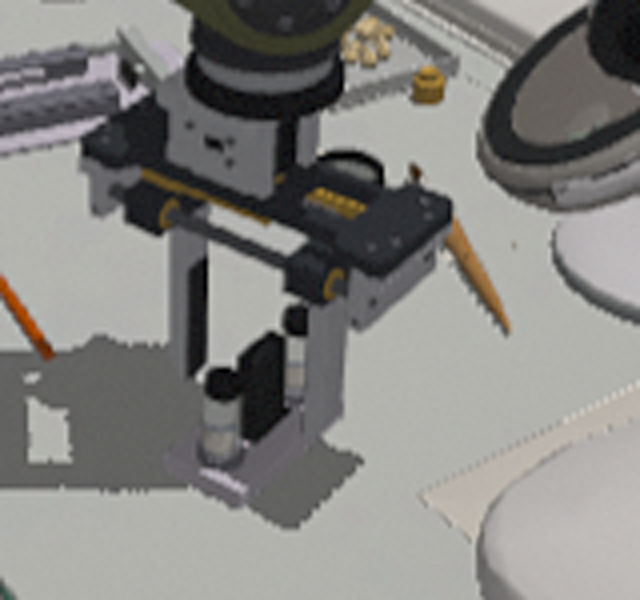

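The fingers straddle the black grip at about (265,385), with both vials clear of them. They are still closing, so I'll finish the close.

Call:
{"api": "apply_moves", "payload": {
  "moves": [
    [[0,0,0],[0,0,0],1],
    [[0,0,0],[0,0,0],1],
    [[0,0,0],[0,0,0],1],
    [[0,0,0],[0,0,0],1],
    [[0,0,0],[0,0,0],1],
    [[0,0,0],[0,0,0],1],
    [[0,0,0],[0,0,0],1],
    [[0,0,0],[0,0,0],1],
    [[0,0,0],[0,0,0],1],
    [[0,0,0],[0,0,0],1],
    [[0,0,0],[0,0,0],1],
    [[0,0,0],[0,0,0],1]
  ],
  "squeeze": 20
}}

```text
clock: 4.23
eef_pos: [502.9, -214.1, 43.0]
eef_rot: [3.141, -0.0, 0.336]
wrist_force: [0.5, -1.3, -0.6]
finger_gap: 12.0
finger_force: 20.0
```

Call:
{"api": "apply_moves", "payload": {
  "moves": [
    [[0,0,-0.1],[0,0,0],1],
    [[0,0,-0.2],[0,0,0],1],
    [[0,0,-0.3],[0,0,0],1],
    [[0,0,-0.4],[0,0,0],1],
    [[0,0,-0.4],[0,0,0],1],
    [[0,0,-0.4],[0,0,0],1]
  ]
}}

```text
clock: 4.73
eef_pos: [503.1, -214.0, 143.4]
eef_rot: [3.141, -0.001, 0.336]
wrist_force: [-0.5, -0.7, -2.6]
finger_gap: 12.1
finger_force: 20.0
```

Run:
```python
from h import *
s=manip.read_state();print(s["eef_pos"],s["wrist_force"],s["finger_gap"],s["finger_force"])
plan([(460,0,140,0.05),(443,170,120,-.191),(443.3,174.4,62,-.191)])
```

```text
[ 503.07873783 -213.97860517  143.43378198] [-0.51192316 -0.7114685  -2.57802551] 12.095462773524769 19.999692142009735
[0.1196, -0.8649, 0.013] [0.0003, -0.0004, 0.0911] mm 218.0
[-0.0339, -0.6825, 0.08] [0.0, -0.0, 0.0767] mm 172.0
[-0.0022, -0.0175, 0.232] [0.0, 0.0, 0.0] mm 58.0
```

Call:
{"api": "apply_moves", "payload": {
  "moves": [
    [[0.12,-0.865,0.013],[0,0,0.091],1],
    [[0.12,-0.865,0.013],[0,0,0.091],1],
    [[0.12,-0.865,0.013],[0,0,0.091],1],
    [[0.12,-0.865,0.013],[0,0,0.091],1],
    [[0.12,-0.865,0.013],[0,0,0.091],1],
    [[0.12,-0.865,0.013],[0,0,0.091],1],
    [[0.12,-0.865,0.013],[0,0,0.091],1]
  ]
}}

```text
clock: 5.32
eef_pos: [458.4, 2.8, 138.1]
eef_rot: [-3.141, 0.003, 0.054]
wrist_force: [-0.5, -0.7, -2.3]
finger_gap: 11.6
finger_force: 20.0
```

Call:
{"api": "apply_moves", "payload": {
  "moves": [
    [[-0.074,-0.7,0.08],[0,0,0.077],1],
    [[-0.074,-0.7,0.08],[0,0,0.077],1],
    [[-0.074,-0.7,0.08],[0,0,0.077],1],
    [[-0.074,-0.7,0.08],[0,0,0.077],1],
    [[-0.074,-0.7,0.08],[0,0,0.077],1],
    [[-0.074,-0.7,0.16],[0,0,0.077],1],
    [[-0.074,-0.7,0.16],[0,0,0.077],1],
    [[-0.074,-0.7,0.16],[0,0,0.077],1]
  ]
}}

```text
clock: 5.98
eef_pos: [432.0, 173.1, 98.4]
eef_rot: [3.14, 0.003, -0.192]
wrist_force: [0.8, 0.3, -2.3]
finger_gap: 11.8
finger_force: 20.0
```

Run:
```python
from h import *
s=manip.read_state();print(s["eef_pos"],s["eef_rot"],s["wrist_force"],s["finger_gap"])
plan([(433.4,176.3,80,-.191)])
a=viewer.camera("top");b=viewer.camera("scene")
cv2.imwrite("pics/t2raw.png",a)
t=cv2.resize(a[170:290,240:320],None,fx=5,fy=5,interpolation=cv2.INTER_CUBIC)
c=cv2.resize(b[120:245,200:300],None,fx=4,fy=4,interpolation=cv2.INTER_CUBIC)
o=np.zeros((600,800,3),np.uint8);o[:600,:400]=t;o[:500,400:]=c;cv2.imwrite("pics/c2.png",o)
```

```text
[432.04612142 173.07286224  98.36927349] [ 3.13972948  0.00320007 -0.19203877] [ 0.81290018  0.31102876 -2.34589157] 11.836041160991824
[0.0031, -0.0138, 0.0734] [0.0006, 0.001, -0.0003] mm 19.0
```

View pics/c2.png

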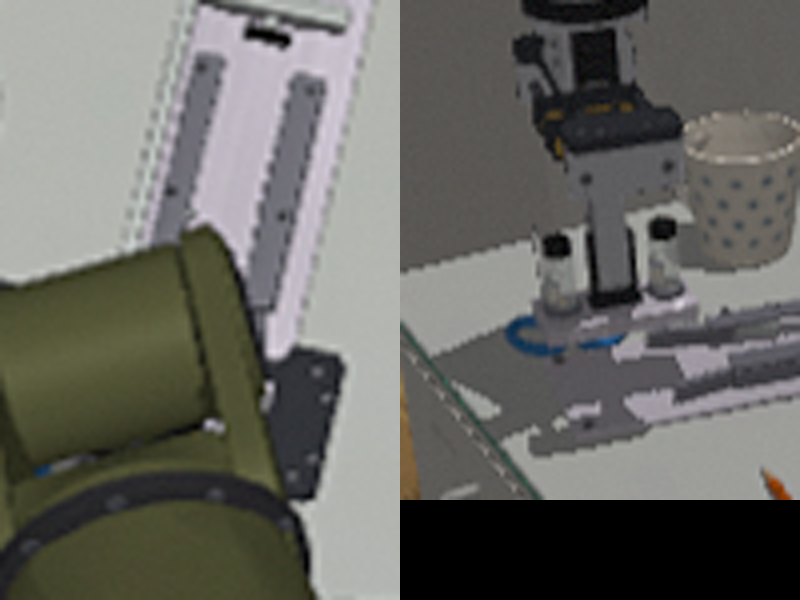

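The arm hides the apron in the top view, but the scene view shows the sled held level above it, nose towards the channel. I'll refine the channel's centre line from the first top picture, using the inner edge of the right-hand lip, which lies at y = -18.5.

Run:
```python
from h import *
g=cv2.imread("pics/top0.png").astype(np.float32).mean(2)
yaw=-.1907;u=np.array([np.cos(yaw),np.sin(yaw)]);v=np.array([-u[1],u[0]]);o=np.array([512.,161.1])
ys=np.arange(-60,60,.25)
def edges(z,xs,lo,hi,sign):
    out=[]
    for x in xs:
        P=np.c_[o+x*u+ys[:,None]*v,np.full(len(ys),z)]
        p=proj("top",P).astype(np.float32)
        f=cv2.remap(g,p[:,:1],p[:,1:],cv2.INTER_LINEAR)[:,0]
        d=np.gradient(cv2.GaussianBlur(f[:,None],(1,9),0)[:,0])*sign
        k=(ys>lo)&(ys<hi);w=np.where(k,np.clip(d,0,None),0);j=np.argmax(w);w[(abs(ys-ys[j])>3)]=0
        out.append((w*ys).sum()/w.sum())
    out=np.array(out);a=np.polyfit(xs,out,1);r=out-np.polyval(a,xs);k=abs(r)<1.0
    a=np.polyfit(xs[k],out[k],1);return a.round(4),"rms",r[k].std().round(2),"at0,80",np.polyval(a,[0,80]).round(2)
xs=np.arange(0,105,3.)
print("R lip inner(-18.5)",edges(24.5,xs,-26,-12,1))
print("L lip inner(+18.5) ",edges(24.5,xs,12,26,-1))
print("L lip outer",edges(24.5,xs,24,42,1))
print("R lip outer",edges(24.5,xs,-42,-24,-1))
xs=np.arange(-110,170,5.)
print("R base (-52)",edges(6,xs,-58,-46,1)); print("L base apron(+52)",edges(6,np.arange(-60,-25,3.),46,58,-1))
```

```text
R lip inner(-18.5) (array([-1.00000e-04, -1.78262e+01]), 'rms', np.float64(0.44), 'at0,80', array([-17.83, -17.84]))
L lip inner(+18.5)  (array([5.20000e-03, 1.80197e+01]), 'rms', np.float64(0.4), 'at0,80', array([18.02, 18.43]))
L lip outer (array([3.30000e-03, 3.53583e+01]), 'rms', np.float64(0.51), 'at0,80', array([35.36, 35.63]))
R lip outer (array([ 2.00000e-03, -3.85731e+01]), 'rms', np.float64(0.35), 'at0,80', array([-38.57, -38.41]))
R base (-52) (array([ 2.40000e-03, -4.97017e+01]), 'rms', np.float64(0.41), 'at0,80', array([-49.7 , -49.51]))
L base apron(+52) (array([3.80000e-03, 5.02732e+01]), 'rms', np.float64(0.42), 'at0,80', array([50.27, 50.58]))
```

Run:
```python
from h import *
s=manip.read_state();print(s["eef_pos"],s["eef_rot"])
plan([(433.5,176.3,54,-.188)])
```

```text
[433.02346827 173.01290587  99.83410405] [ 3.14128336e+00  3.98376556e-04 -1.93217464e-01]
[-0.0006, -0.0133, 0.1833] [0.0001, 0.0001, -0.0017] mm 46.0
```

Call:
{"api": "apply_moves", "payload": {
  "moves": [
    [[0,-0.0135,0],[0,0,-0.0015],1],
    [[0,-0.0135,0.06],[0,0,-0.0015],1],
    [[0,-0.0135,0.12],[0,0,-0.0015],1],
    [[0,-0.0135,0.18],[0,0,-0.0015],1],
    [[0,-0.0135,0.18],[0,0,-0.0015],1],
    [[0,-0.0135,0.18],[0,0,-0.0015],1],
    [[0,-0.0135,0.18],[0,0,-0.0015],1]
  ]
}}

```text
clock: 6.67
eef_pos: [434.0, 177.2, 55.8]
eef_rot: [-3.141, -0.001, -0.188]
wrist_force: [-0.5, 0.2, -2.9]
finger_gap: 12.0
finger_force: 20.0
```

Call:
{"api": "apply_moves", "payload": {
  "moves": [
    [[0,0,0.006],[0,0,0],1],
    [[0,0,0.012],[0,0,0],1],
    [[0,0,0.016],[0,0,0],1],
    [[0,0,0.016],[0,0,0],1],
    [[0,0,0.016],[0,0,0],1]
  ]
}}

```text
clock: 7.08
eef_pos: [433.4, 177.3, 50.8]
eef_rot: [-3.142, -0.0, -0.187]
wrist_force: [0.5, -0.8, -2.1]
finger_gap: 11.8
finger_force: 20.0
```

Run:
```python
from h import *
s=manip.read_state();print(s["eef_pos"],s["eef_rot"],s["wrist_force"],s["moment"])
b=viewer.camera("scene")
cv2.imwrite("pics/c3.png",cv2.resize(b[160:235,220:350],None,fx=6,fy=6,interpolation=cv2.INTER_CUBIC))
```

```text
[433.35521195 177.25664637  50.79286036] [-3.14156214e+00 -7.15690704e-05 -1.87069555e-01] [ 0.53939395 -0.79055672 -2.05416699] [-0.05124599  0.17867526 -0.00735901]
```

View pics/c3.png

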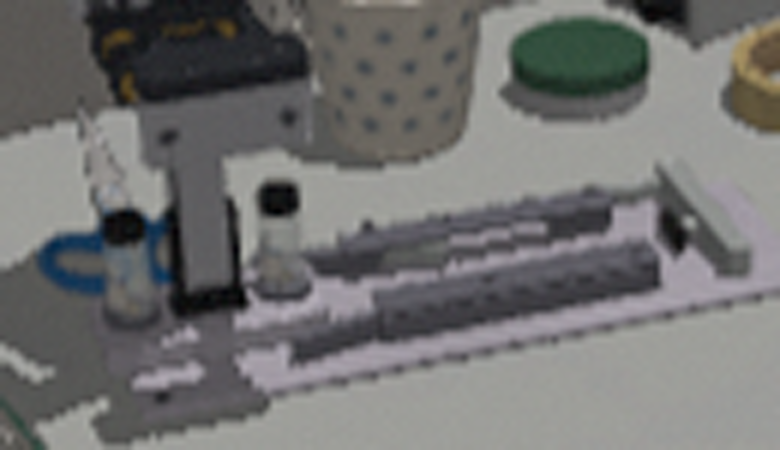

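The sled's plate, at about (190,340), hovers just above the apron in line with the guides. I'll lower it until I feel contact.

Call:
{"api": "apply_moves", "payload": {
  "moves": [
    [[0,0.004,0.002],[0,0,0],1],
    [[0,0.004,0.004],[0,0,0],1],
    [[0,0.004,0.006],[0,0,0],1],
    [[0,0.004,0.006],[0,0,0],1]
  ]
}}

```text
clock: 7.47
eef_pos: [433.1, 176.2, 49.1]
eef_rot: [3.142, 0.0, -0.187]
wrist_force: [0.0, -0.1, -1.4]
finger_gap: 11.8
finger_force: 20.0
```

Call:
{"api": "apply_moves", "payload": {
  "moves": [
    [[0,0,0.002],[0,0,0],1],
    [[0,0,0.002],[0,0,0],1],
    [[0,0,0.002],[0,0,0],1]
  ]
}}

```text
clock: 7.72
eef_pos: [433.3, 176.3, 49.0]
eef_rot: [-3.141, -0.0, -0.187]
wrist_force: [-2.8, -0.7, 4.0]
finger_gap: 12.0
finger_force: 20.0
```

Call:
{"api": "apply_moves", "payload": {
  "moves": [
    [[0.016,0,-0.001],[0,0,0],1],
    [[0.032,0,-0.001],[0,0,0],1],
    [[0.048,0,-0.001],[0,0,0],1],
    [[0.064,0,-0.001],[0,0,0],1],
    [[0.08,0,-0.001],[0,0,0],1],
    [[0.08,0,-0.001],[0,0,0],1]
  ]
}}

```text
clock: 8.22
eef_pos: [453.7, 172.4, 49.0]
eef_rot: [-3.141, -0.001, -0.187]
wrist_force: [2.1, -0.5, 1.2]
finger_gap: 11.6
finger_force: 20.0
```

Call:
{"api": "apply_moves", "payload": {
  "moves": [
    [[0.016,0,0],[0,0,0],1],
    [[0.032,0,0],[0,0,0],1],
    [[0.048,0,0],[0,0,0],1],
    [[0.064,0,0],[0,0,0],1],
    [[0.08,0,0],[0,0,0],1],
    [[0.08,0,0],[0,0,0],1]
  ]
}}

```text
clock: 8.72
eef_pos: [473.4, 168.6, 49.0]
eef_rot: [-3.141, -0.001, -0.187]
wrist_force: [1.5, -1.5, 1.4]
finger_gap: 11.8
finger_force: 20.0
```

```bash
cat >> h.py <<'E'
def stat():
    s=manip.read_state();y=-.188;u=np.array([np.cos(y),np.sin(y)]);v=np.array([-u[1],u[0]])
    d=s["eef_pos"][:2]-[512.06,161.4];f=s["wrist_force"]
    print("dock xy",(d@u).round(2),(d@v).round(2),"z",s["eef_pos"][2].round(2),"yaw",s["eef_rot"][2].round(4),"F along,left,z",(f[:2]@u).round(2),(f[:2]@v).round(2),f[2].round(2),"M",s["moment"].round(3),s["finger_gap"].round(2),s["clock"])
E
python3 -c "from h import *;stat()"
```

```text
Traceback (most recent call last):
  File "h.py", line 29, in stat
    print("dock xy",(d@u).round(2),(d@v).round(2),"z",s["eef_pos"][2].round(2),"yaw",s["eef_rot"][2].round(4),"F along,left,z",(f[:2]@u).round(2),(f[:2]@v).round(2),f[2].round(2),"M",s["moment"].round(3),s["finger_gap"].round(2),s["clock"])
                                                                                                                                                                                                            ^^^^^^^^^^^^^^^^^^^^^
AttributeError: 'float' object has no attribute 'round'
```

Call:
{"api": "apply_moves", "payload": {
  "moves": [
    [[0.01,0,0],[0,0,0],1],
    [[0.02,0,0],[0,0,0],1],
    [[0.03,0,0],[0,0,0],1],
    [[0.04,0,0],[0,0,0],1],
    [[0.05,0,0],[0,0,0],1],
    [[0.06,0,0],[0,0,0],1],
    [[0.07,0,0],[0,0,0],1],
    [[0.08,0,0],[0,0,0],1],
    [[0.08,0,0],[0,0,0],1]
  ]
}}

```text
clock: 9.47
eef_pos: [491.8, 164.6, 49.0]
eef_rot: [3.14, 0.001, -0.187]
wrist_force: [-7.8, -5.5, 10.6]
finger_gap: 12.2
finger_force: 20.0
```

```bash
sed -i 's/s\["finger_gap"\].round(2)/round(s["finger_gap"],2)/' h.py
python3 -c "from h import *;stat()"
```

```text
dock xy -20.52 -0.62 z 48.98 yaw -0.1872 F along,left,z -6.66 -6.83 10.65 M [-0.998  1.264 -0.236] 12.2 9.4667
```

Call:
{"api": "apply_moves", "payload": {
  "moves": [
    [[0,0,-0.003],[0,0,0],1],
    [[0.004,0,-0.003],[0,0,0],1],
    [[0.008,0,-0.003],[0,0,0],1],
    [[0.008,0,-0.003],[0,0,0],1]
  ]
}}

```text
clock: 9.8
eef_pos: [493.2, 164.1, 49.1]
eef_rot: [3.14, 0.002, -0.187]
wrist_force: [-6.6, -5.2, 3.6]
finger_gap: 11.8
finger_force: 20.0
```

```bash
python3 -c "from h import *;stat()"
```

```text
dock xy -19.03 -0.85 z 49.14 yaw -0.1872 F along,left,z -5.53 -6.32 3.56 M [-1.05   1.325 -0.173] 11.8 9.8
```

Call:
{"api": "apply_moves", "payload": {
  "moves": [
    [[0.004,0,0],[0,0,0],1],
    [[0.008,0,0],[0,0,0],1],
    [[0.012,0,0],[0,0,0],1],
    [[0.016,0,0],[0,0,0],1],
    [[0.016,0,0],[0,0,0],1]
  ]
}}

```text
clock: 10.22
eef_pos: [497.2, 163.4, 49.1]
eef_rot: [3.14, 0.002, -0.187]
wrist_force: [-7.0, -5.0, 3.5]
finger_gap: 12.0
finger_force: 20.0
```

```bash
python3 -c "from h import *;stat()"
```

```text
dock xy -14.96 -0.82 z 49.12 yaw -0.1873 F along,left,z -5.97 -6.2 3.5 M [-0.989  1.18  -0.129] 11.95 10.2167
```

Call:
{"api": "apply_moves", "payload": {
  "moves": [
    [[0,0.003,0],[0,0,0],1],
    [[0.004,0.004,0],[0,0,0],1],
    [[0.008,0.004,0],[0,0,0],1],
    [[0.012,0.004,0],[0,0,0],1],
    [[0.016,0.004,0],[0,0,0],1],
    [[0.016,0.004,0],[0,0,0],1]
  ]
}}

```text
clock: 10.72
eef_pos: [501.1, 161.7, 49.1]
eef_rot: [3.14, 0.002, -0.187]
wrist_force: [-5.3, -4.1, 2.8]
finger_gap: 11.7
finger_force: 20.0
```

```bash
python3 -c "from h import *;stat()"
```

```text
dock xy -10.86 -1.75 z 49.12 yaw -0.1872 F along,left,z -4.4 -5.02 2.76 M [-0.89   1.09  -0.146] 11.66 10.7167
```

Call:
{"api": "apply_moves", "payload": {
  "moves": [
    [[0.012,0,0],[0,0,0],1],
    [[0.024,0,0],[0,0,0],1],
    [[0.036,0,0],[0,0,0],1],
    [[0.048,0,0],[0,0,0],1],
    [[0.06,0,0],[0,0,0],1],
    [[0.072,0,0],[0,0,0],1],
    [[0.084,0,0],[0,0,0],1],
    [[0.096,0,0],[0,0,0],1],
    [[0.1,0,0],[0,0,0],1],
    [[0.1,0,0],[0,0,0],1]
  ]
}}

```text
clock: 11.55
eef_pos: [526.1, 156.9, 49.1]
eef_rot: [3.14, 0.001, -0.187]
wrist_force: [-1.8, -5.8, -0.6]
finger_gap: 12.1
finger_force: 20.0
```

```bash
python3 -c "from h import *;stat()"
```

```text
dock xy 14.61 -1.81 z 49.09 yaw -0.1873 F along,left,z -0.71 -6.01 -0.58 M [-1.125  0.43  -0.069] 12.06 11.55
```

Call:
{"api": "apply_moves", "payload": {
  "moves": [
    [[0.016,0.001,0],[0,0,0],1],
    [[0.032,0.001,0],[0,0,0],1],
    [[0.048,0.001,0],[0,0,0],1],
    [[0.064,0.001,0],[0,0,0],1],
    [[0.08,0.001,0],[0,0,0],1],
    [[0.096,0.001,0],[0,0,0],1],
    [[0.112,0.001,0],[0,0,0],1],
    [[0.128,0.001,0],[0,0,0],1],
    [[0.144,0.001,0],[0,0,0],1],
    [[0.16,0.001,0],[0,0,0],1],
    [[0.176,0.001,0],[0,0,0],1],
    [[0.176,0.001,0],[0,0,0],1]
  ]
}}

```text
clock: 12.55
eef_pos: [569.9, 148.2, 49.1]
eef_rot: [3.14, 0.0, -0.187]
wrist_force: [0.4, -6.7, -1.2]
finger_gap: 12.2
finger_force: 20.0
```

```bash
python3 -c "from h import *;stat()"
```

```text
dock xy 59.25 -2.19 z 49.1 yaw -0.187 F along,left,z 1.68 -6.48 -1.16 M [-1.577 -0.012  0.141] 12.24 12.55
```

Call:
{"api": "apply_moves", "payload": {
  "moves": [
    [[0.008,0,0],[0,0,0],1],
    [[0.016,0,0],[0,0,0],1],
    [[0.024,0,0],[0,0,0],1],
    [[0.032,0,0],[0,0,0],1],
    [[0.036,0,0],[0,0,0],1],
    [[0.036,0,0],[0,0,0],1]
  ]
}}

```text
clock: 13.05
eef_pos: [578.1, 146.8, 49.1]
eef_rot: [3.14, 0.001, -0.187]
wrist_force: [-1.5, -6.2, 0.5]
finger_gap: 12.2
finger_force: 20.0
```

```bash
python3 -c "from h import *;stat()"
```

```text
dock xy 67.63 -2.04 z 49.11 yaw -0.1868 F along,left,z -0.28 -6.34 0.5 M [-1.107  0.559  0.295] 12.15 13.05
```

Call:
{"api": "apply_moves", "payload": {
  "moves": [
    [[0.004,0,0],[0,0,0],1],
    [[0.008,0,0],[0,0,0],1],
    [[0.012,0,0],[0,0,0],1],
    [[0.012,0,0],[0,0,0],1]
  ]
}}

```text
clock: 13.38
eef_pos: [581.0, 146.2, 49.1]
eef_rot: [3.14, 0.001, -0.187]
wrist_force: [-2.5, -5.6, -0.2]
finger_gap: 12.2
finger_force: 20.0
```

Call:
{"api": "apply_moves", "payload": {
  "moves": [
    [[0.004,0,0],[0,0,0],1],
    [[0.008,0,0],[0,0,0],1],
    [[0.012,0,0],[0,0,0],1],
    [[0.012,0,0],[0,0,0],1]
  ]
}}

```text
clock: 13.72
eef_pos: [583.9, 145.6, 49.1]
eef_rot: [3.14, 0.001, -0.187]
wrist_force: [-2.7, -5.6, 1.4]
finger_gap: 12.0
finger_force: 20.1
```

```bash
python3 -c "from h import *;stat()"
```

```text
dock xy 73.56 -2.04 z 49.12 yaw -0.1868 F along,left,z -1.58 -6.02 1.36 M [-1.132  0.586  0.231] 11.96 13.7167
```

Call:
{"api": "apply_moves", "payload": {
  "moves": [
    [[0.004,0,0],[0,0,0],1],
    [[0.008,0,0],[0,0,0],1],
    [[0.012,0,0],[0,0,0],1],
    [[0.012,0,0],[0,0,0],1]
  ]
}}

```text
clock: 14.05
eef_pos: [586.9, 145.1, 49.1]
eef_rot: [3.14, 0.001, -0.187]
wrist_force: [-2.9, -5.8, 0.6]
finger_gap: 12.3
finger_force: 20.1
```

```bash
python3 -c "from h import *;stat()"
```

```text
dock xy 76.59 -2.05 z 49.12 yaw -0.1868 F along,left,z -1.78 -6.2 0.65 M [-1.083  0.623  0.256] 12.28 14.05
```

Call:
{"api": "apply_moves", "payload": {
  "moves": [
    [[0.004,0,0],[0,0,0],1],
    [[0.008,0,0],[0,0,0],1],
    [[0.008,0,0],[0,0,0],1]
  ]
}}

```text
clock: 14.3
eef_pos: [588.9, 144.7, 49.1]
eef_rot: [3.14, 0.001, -0.187]
wrist_force: [-3.0, -5.0, 1.1]
finger_gap: 11.8
finger_force: 20.1
```

Call:
{"api": "apply_moves", "payload": {
  "moves": [
    [[0.004,0,0],[0,0,0],1],
    [[0.008,0,0],[0,0,0],1],
    [[0.008,0,0],[0,0,0],1]
  ]
}}

```text
clock: 14.55
eef_pos: [590.8, 144.4, 49.1]
eef_rot: [3.14, 0.001, -0.187]
wrist_force: [-2.6, -5.3, 2.5]
finger_gap: 12.1
finger_force: 20.1
```

```bash
python3 -c "from h import *;stat()"
```

```text
dock xy 80.55 -2.02 z 49.13 yaw -0.1866 F along,left,z -1.53 -5.68 2.53 M [-1.057  0.681  0.315] 12.15 14.55
```

Call:
{"api": "apply_moves", "payload": {
  "moves": [
    [[0.004,0,0],[0,0,0],1],
    [[0.008,0,0],[0,0,0],1],
    [[0.012,0,0],[0,0,0],1],
    [[0.012,0,0],[0,0,0],1]
  ]
}}

```text
clock: 14.88
eef_pos: [593.8, 143.8, 49.1]
eef_rot: [3.14, 0.001, -0.187]
wrist_force: [-2.7, -5.7, 1.3]
finger_gap: 11.9
finger_force: 20.1
```

Call:
{"api": "apply_moves", "payload": {
  "moves": [
    [[0.004,0,0],[0,0,0],1],
    [[0.008,0,0],[0,0,0],1],
    [[0.008,0,0],[0,0,0],1]
  ]
}}

```text
clock: 15.13
eef_pos: [595.2, 143.6, 49.2]
eef_rot: [3.14, 0.002, -0.187]
wrist_force: [-8.0, -4.2, 4.6]
finger_gap: 11.9
finger_force: 20.1
```

```bash
python3 -c "from h import *;stat()"
```

```text
dock xy 85.02 -1.92 z 49.17 yaw -0.1866 F along,left,z -7.12 -5.63 4.57 M [-0.879  1.552  0.332] 11.94 15.1333
```

Call:
{"api": "apply_moves", "payload": {
  "moves": [
    [[0.004,0,0],[0,0,0],1],
    [[0.004,0,0],[0,0,0],1],
    [[0.004,0,0],[0,0,0],1]
  ]
}}

```text
clock: 15.38
eef_pos: [596.1, 143.8, 49.2]
eef_rot: [3.14, 0.003, -0.187]
wrist_force: [-7.6, -2.4, 4.8]
finger_gap: 11.8
finger_force: 20.0
```

```bash
python3 -c "from h import *;stat()"
```

```text
dock xy 85.83 -1.63 z 49.15 yaw -0.1872 F along,left,z -7.01 -3.82 4.85 M [-0.394  1.639 -0.145] 11.81 15.3833
```

Call:
{"api": "apply_moves", "payload": {
  "moves": [
    [[0.004,0,0],[0,0,0],1],
    [[0.004,0,0],[0,0,0],1],
    [[0.004,0,0],[0,0,0],1]
  ]
}}

```text
clock: 15.63
eef_pos: [596.9, 143.7, 49.2]
eef_rot: [3.141, 0.003, -0.187]
wrist_force: [-9.9, -0.7, 4.5]
finger_gap: 11.9
finger_force: 20.0
```

```bash
python3 -c "from h import *;stat()"
```

```text
dock xy 86.66 -1.55 z 49.18 yaw -0.1872 F along,left,z -9.58 -2.56 4.47 M [-0.289  1.933 -0.145] 11.9 15.6333
```

Call:
{"api": "apply_moves", "payload": {
  "moves": [
    [[0.006,0,0],[0,0,0],1],
    [[0.006,0,0],[0,0,0],1],
    [[0.006,0,0],[0,0,0],1]
  ]
}}

```text
clock: 15.88
eef_pos: [598.1, 143.5, 49.2]
eef_rot: [3.14, 0.004, -0.187]
wrist_force: [-11.7, -0.8, 7.5]
finger_gap: 11.6
finger_force: 20.0
```

```bash
python3 -c "from h import *;stat()"
```

```text
dock xy 87.89 -1.54 z 49.19 yaw -0.1871 F along,left,z -11.33 -2.95 7.53 M [-0.232  2.299 -0.208] 11.63 15.8833
```

Call:
{"api": "apply_moves", "payload": {
  "moves": [
    [[0.003,0,0],[0,0,0],1],
    [[0.003,0,0],[0,0,0],1],
    [[0.003,0,0],[0,0,0],1]
  ]
}}

```text
clock: 16.13
eef_pos: [598.6, 143.4, 49.2]
eef_rot: [3.14, 0.004, -0.187]
wrist_force: [-14.5, -0.8, 8.9]
finger_gap: 11.8
finger_force: 20.0
```

```bash
python3 -c "from h import *;stat()"
```

```text
dock xy 88.39 -1.52 z 49.24 yaw -0.1871 F along,left,z -14.15 -3.47 8.89 M [-0.19   2.779 -0.199] 11.77 16.1333
```

Call:
{"api": "apply_moves", "payload": {
  "moves": [
    [[-0.004,0,0],[0,0,0],1],
    [[-0.008,0,0],[0,0,0],1],
    [[-0.012,0,0],[0,0,0],1],
    [[-0.016,0,0],[0,0,0],1],
    [[-0.016,0,0],[0,0,0],1]
  ]
}}

```text
clock: 16.55
eef_pos: [595.5, 144.0, 49.1]
eef_rot: [3.141, 0.002, -0.187]
wrist_force: [-6.6, -1.8, 2.3]
finger_gap: 11.8
finger_force: 20.0
```

```bash
python3 -c "from h import *;stat()"
```

```text
dock xy 85.22 -1.51 z 49.13 yaw -0.1871 F along,left,z -6.14 -2.99 2.34 M [-0.232  1.295 -0.1  ] 11.76 16.55
```

Call:
{"api": "apply_moves", "payload": {
  "moves": [
    [[-0.004,0,0],[0,0,0],1],
    [[-0.008,0,0],[0,0,0],1],
    [[-0.012,0,0],[0,0,0],1],
    [[-0.012,0,0],[0,0,0],1]
  ]
}}

```text
clock: 16.88
eef_pos: [594.1, 144.3, 49.6]
eef_rot: [-3.142, -0.002, -0.187]
wrist_force: [5.9, -2.5, -5.0]
finger_gap: 11.9
finger_force: 20.0
```

```bash
python3 -c "from h import *;stat()"
```

```text
dock xy 83.75 -1.46 z 49.64 yaw -0.1872 F along,left,z 6.28 -1.38 -4.97 M [-0.598 -0.996 -0.079] 11.86 16.8833
```

The sled doesn't come back when pulled with 6 N, so the pawl holds it. I'll ease off, release and lift straight up.

Call:
{"api": "apply_moves", "payload": {
  "moves": [
    [[0.005,0,0],[0,0,0],1],
    [[0.005,0,0],[0,0,0],0.6],
    [[0.005,0,0],[0,0,0],0.6],
    [[0.005,0,0],[0,0,0],0.6],
    [[0.005,0,0],[0,0,0],0.6],
    [[0.005,0,0],[0,0,0],0.6],
    [[0.005,0,0],[0,0,0],0.6],
    [[0.005,0,0],[0,0,0],0.6]
  ]
}}

```text
clock: 17.55
eef_pos: [594.6, 144.5, 49.7]
eef_rot: [-3.142, -0.0, -0.187]
wrist_force: [0.3, -0.1, -0.4]
finger_gap: 37.5
finger_force: 0.0
```

Call:
{"api": "apply_moves", "payload": {
  "moves": [
    [[0,0,-0.1],[0,0,0],0.6],
    [[0,0,-0.2],[0,0,0],0.6],
    [[0,0,-0.3],[0,0,0],0.6],
    [[0,0,-0.4],[0,0,0],0.6],
    [[0,0,-0.5],[0,0,0],0.6],
    [[0,0,-0.6],[0,0,0],0.6],
    [[0,0,-0.6],[0,0,0],0.6],
    [[-0.4,0.6,-0.6],[0,0,0],0.6],
    [[-0.4,0.6,-0.6],[0,0,0],0.6],
    [[-0.4,0.6,-0.6],[0,0,0],0.6],
    [[-0.4,0.6,-0.6],[0,0,0],0.6],
    [[-0.4,0.6,-0.6],[0,0,0],0.6]
  ]
}}

```text
clock: 18.55
eef_pos: [465.3, 13.3, 199.3]
eef_rot: [3.141, 0.001, -0.188]
wrist_force: [0.5, -0.4, 0.3]
finger_gap: 37.3
finger_force: 0.0
```

Run:
```python
from h import *
stat()
a=viewer.camera("top");b=viewer.camera("scene")
t=cv2.resize(a[150:280,245:325],None,fx=4.6,fy=4.6,interpolation=cv2.INTER_CUBIC)
c=cv2.resize(b[150:240,225:330],None,fx=4,fy=4,interpolation=cv2.INTER_CUBIC)
o=np.zeros((600,800,3),np.uint8);o[:t.shape[0],:368]=t;o[:360,370:790]=c;cv2.imwrite("pics/c5.png",o)
```

```text
dock xy -18.24 -154.18 z 199.26 yaw -0.1885 F along,left,z 0.52 -0.32 0.31 M [ 0.031  0.145 -0.038] 37.3 18.55
```

View pics/c5.png

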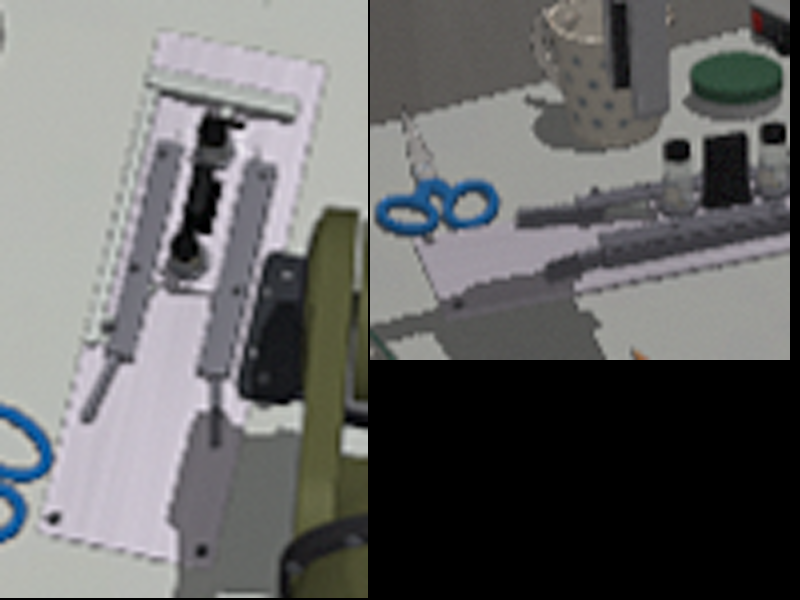

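The sled stands in the channel: its rear edge is at about (185,285), right where the pawl's tip sits at (155,290), and its nose is against the buffer at (225,120). The gripper is clear, so I'm handing in.

```bash
python3 -c "from cell import manip;print(manip.sign_off())"
```

```text
the job is handed in; nothing more can be done
None
```

The vial sled is locked in the dock: the pawl held against a 6 N pull back, the push never went above about 14 N, and I handed the job in at about 18.6 s with the gripper clear and nothing else touched.

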